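# Reset the bench power supply behind its touch-latch lid

### The arm

A 6-joint arm with a two-finger parallel gripper is mounted at the origin on the work surface. World frame = base frame: x ahead of the robot, y to its left, z up, the work surface at z = 0. Lengths are in mm, angles in rad, forces in N, time in s.
With the tool pointing down it reaches from about 350 to 875 mm from the base axis. Payload 4.2 kg.
Tool frame: the origin (TCP) lies midway between the tips of the shut fingers; the grasp point (between the pads) lies 19 mm behind it; z points along the fingers, y is the line along which they close (so a half turn about z gives the same grasp; the last joint's range is limited). The gripper opens to 85 mm and grips with 20 to 120 N. Pads are 22 mm wide; open, the fingers measure 114 mm over their backs; the gripper's body (76 mm by 85 mm) begins 54 mm behind the grasp point. The pads swing forward as they close: fully open they stand 13 mm farther back than shut.
Start: joints at [0.259, 0.385, 0.008, 0, -1.194, -0.259], TCP at [624.979, 0.025, 231.312] pointing down, gripper open.
Joint ranges: [-3.14, 3.14], [-1.21, 2.06], [-1.07, 1.41], [-3.16, 2.05], [-2.99, -0.16], [-3.1, 3.1]. Speed limits (rad/s): [2.79, 2.79, 3.14, 3.14, 3.14, 3.14].

### API

Orientations are given as a unit quaternion [x, y, z, w].
In Python, from bench import sensors, get_image, camera_params, job_done gives the robot as it stands.
- The arm moves only by the tool servo_tool, never from a script. Its argument "motion" is a list of rows, each an object with "travel": the shift along the tool's x, y, z as a fraction of full scale, a list of three; "rot": the turn, a rotation vector about the tool's x, y, z as a fraction of full scale, a list of three; "hand": the opening, from 0 (shut) to 1 (fully open). In form: [{"travel": [x, y, z], "rot": [wx, wy, wz], "hand": hand}, ...]. A call has 1 to 10 rows; each row shifts and turns the commanded pose from where the row before left it, along the tool's axes as they then stand; what a row does not reach is not made up. Full scale, the value 1, is 25 cm for a shift and 360 degrees for a turn. A row lasts 1/12 s, in which the tool goes at most 41.7 mm and 7.16 degrees, less where a joint would pass 70% of its speed; a pose out of reach is approached as far as the arm can. A call with a number of a shift or a turn outside -1 to 1 is refused whole. A call with a gripper value outside its range is refused whole. The fingers move at their own pace and stop on an object; the grip force is fixed at half the most. Time passes only in rows, so rows that do not move let the fingers close. It gives the time, the measured TCP pose, the force, the opening and the grip force at its end, in the units of the state.
- sensors.read_state(): the state, without advancing time (a new reading comes with each control period).
- get_image(name): name is "scene" or "side" or "wrist"; returns (picture, depth): 384x512x3 uint8, red, green, blue; 384x512 float32, mm along the optical axis (not along the pixel's ray), 0 where there is no reading.
- camera_params(name): a dict with "camera_matrix" (3x3 intrinsics, pixels), "R" (3x3) and "t" (3): a world point X has camera coordinates R X + t; the wrist camera has in their place "mount" (4x4, takes a point from camera to tool coordinates, whose origin is the TCP and whose axes are the flange's). Camera axes: x right, y down, z forward; pixel columns grow to the right and rows downward; lengths in mm; the calibration is good to about 2 mm. A picture is of the moment at which its call begins: read the wrist's pose just before it. camera_params takes no time and is no camera call.
- job_done(): hands the job in; it is judged then, once.
The state is a dict: "clock": time; "joints": joint angles; "joint_vel": joint speeds; "joint_efforts": joint torques, N m; "position": TCP position; "ee_rot": TCP orientation; "contact_force": force on the tool from outside, world axes, zero at the start; "wrist_torque": the same for the moment, N m; "gripper_width": finger opening in mm; "grasp_force": force on a finger pad.
Only numpy, scipy, OpenCV 4.12 (cv2) and the standard library are available. Lean on these libraries where they do the work, as an engineer would, in place of code of your own. Each camera call takes 0.05 s, during which the arm holds its last target. There are 200 camera calls.

### The job

The power supply on the sill has tripped. Working gently, press on the front edge of the closed metal lid in its top so that the touch catch lets go and the lid springs ajar, then push the lid right over with a finger until it rests open past upright, and press the round reset button inside all the way in. Leave the square test key beside it unpressed, and the coil, jar and screwdriver where they stand.

Things in the scene. Friction and masses are not known exactly. Their poses are not given: they have to be found in the camera images.
- case: grey metal bench power supply, fixed, 240 (x) x 320 (y) x 110 mm high; origin at the centre of its underside, x axis from its control front (towards the robot) to its back, z up. In its top an open pocket, 140 (x) x 176 (y) mm, its centre 35 mm to the -y side of the case's centre, floor 72 mm above the work surface; the lid closes it. Offsets of lid and buttons are in this frame.
- lid (a joint): flat aluminium lid over the pocket, 134 (x) x 170 (y) x 8 mm, 180 g, hinged at its back (+x) edge. Radians: 0 closed (top face 6 mm above the case's top), grows as it opens, upright 1.57, stop 2.1. Once freed, a spring plunger lifts it to about 0.6; from there it must be pushed. It swings freely; let go before upright it falls back to about 0.6, past upright it falls on to 2.1 and stays.
- lid_press (a point): middle of the dark 14 x 34 mm press pad on the lid's top face, 18 mm behind the front edge; moves with the lid. The touch catch lies below: about 5 N drives the front edge in by 5 mm (joint -0.04, a stop), which frees it; the lid springs up when the finger is withdrawn.
- lid_edge (a point): middle of the lid's front (-x) edge, a rounded 10 mm thick rolled rim, at mid-thickness; moves with the lid; about 77 mm higher when the lid stands ajar. A finger pushed level against it can bind by friction; one moved up and over along the rim's arc swings it easily
- lid_hinge (a point): middle of the lid's hinge line, fixed to the case, 112 mm above the work surface; the front edge is 134 mm from it
- reset (a joint): round black reset button in the pocket, 20 mm across, on a grey 30 mm square base. Metres pressed in: 0 out (tripped), 0.008 fully in; about 3 N moves it and it stays where it is pushed, without spring. It is either the left or the right one of the two.
- reset_top (a point): middle of the top of the round reset button, 22 mm above the pocket floor when out; moves with the button
- test (a joint): square black test key, 19 mm wide, on a like base about 60 mm beside the reset button. Metres pressed in: 0 out, 0.008 in; springs back. Not to be pressed.
- test_top (a point): middle of the top of the square test key, 22 mm above the pocket floor
- coil: loose copper coil on a white flanged spool, 44 mm across, 42 mm high, 120 g, standing on the case's top to the +y side of the lid; origin at the centre of its underside
- jar: loose screw-top jar, 56 mm across, 85 mm high, standing on the work surface to the -y side of the case; origin at the centre of its underside
- driver: loose screwdriver, 170 mm long, lying on the work surface to the +y side of the case; x axis along it, towards the blade

How it is judged:
By the outcome, as a careful person would: the job done as asked, in the order asked, and still so for the second after the job is handed in, with the robot touching nothing.
It also fails if it takes over 64 s, if anything falls off the work surface, if the arm or the gripper's body presses on something with over 40 N, if the wrist force passes 120 N, or if a joint passes its speed limit or range.

## Working session

There is one attempt and no reset: what is moved stays moved. The work goes in short steps, Python scripts to look and compute and a tool call to move; the robot and the scene stay as the last step left them, time stands still between calls to the robot, and variables do not carry over. Pictures are saved under pics/ and viewed, at most 12 in all, crops included, and the job is handed in when it is done.

Besides the shell and the picture viewer there is one more tool, called after "Call:" as name(argument=value, ...) on one line, values as JSON. servo_tool: Moves the arm, as the interface text tells. Its arguments: {"type":"object","properties":{"motion":{"type":"array"}},"required":["motion"]}

```bash
mkdir -p pics; cat > h.py <<'E'
import numpy as np, cv2
from bench import sensors,get_image,camera_params,job_done
def snap(n,f):
    im,d=get_image(n); cv2.imwrite(f'pics/{f}.png',im[:,:,::-1]); np.save(f'pics/{f}.npy',d); return im,d
def world(n,f,u,v,z=None):
    p=camera_params(n);K=np.array(p['camera_matrix']);R=np.array(p['R']);t=np.array(p['t']).ravel()
    r=np.linalg.inv(K)@[u,v,1]
    if z is None: return R.T@(r*np.load(f'pics/{f}.npy')[int(v),int(u)]-t)
    c=-R.T@t; w=R.T@r; return c+w*(z-c[2])/w[2]
E
python3 - <<'E'
from h import *
s=sensors.read_state();print(s)
a,_=snap('scene','a');b,_=snap('side','b')
for n in('scene','side'):
  p=camera_params(n);print(n,-np.array(p['R']).T@np.array(p['t']).ravel())
cv2.imwrite('pics/ab.png',cv2.resize(np.vstack([a,b])[:,:,::-1],(800,1200))[:600]);cv2.imwrite('pics/a2.png',cv2.resize(a[:,:,::-1],(800,600)));cv2.imwrite('pics/b2.png',cv2.resize(b[:,:,::-1],(800,600)))
E
```

```text
{'clock': 0.0, 'joints': array([ 2.58571815e-01,  3.85575856e-01,  6.58911661e-03, -4.82897025e-04,
       -1.19400676e+00, -2.58631549e-01]), 'joint_vel': array([ 3.65019111e-04,  2.30892227e-03,  1.08349562e-03, -1.48296331e-03,
        8.50162998e-05, -5.52700095e-04]), 'joint_efforts': array([-9.55001960e-04, -3.92286408e+01,  1.88399577e+01,  4.18616563e+00,
       -4.72148502e-03,  8.27910434e-07]), 'position': array([ 6.24400578e+02, -7.25402708e-03,  2.30197967e+02]), 'ee_rot': array([-0.70702222,  0.70719044,  0.00074632, -0.00083681]), 'contact_force': array([ 0.45648712,  0.41229366, -0.91458399]), 'wrist_torque': array([-0.01503299,  0.07904657, -0.01755522]), 'grasp_force': 0.0, 'gripper_width': 85.37573068403113}
scene [1001.3909984   426.60863161  990.29510474]
side [ -81.37781409 -729.28229474  804.98369681]
```

View pics/a2.png

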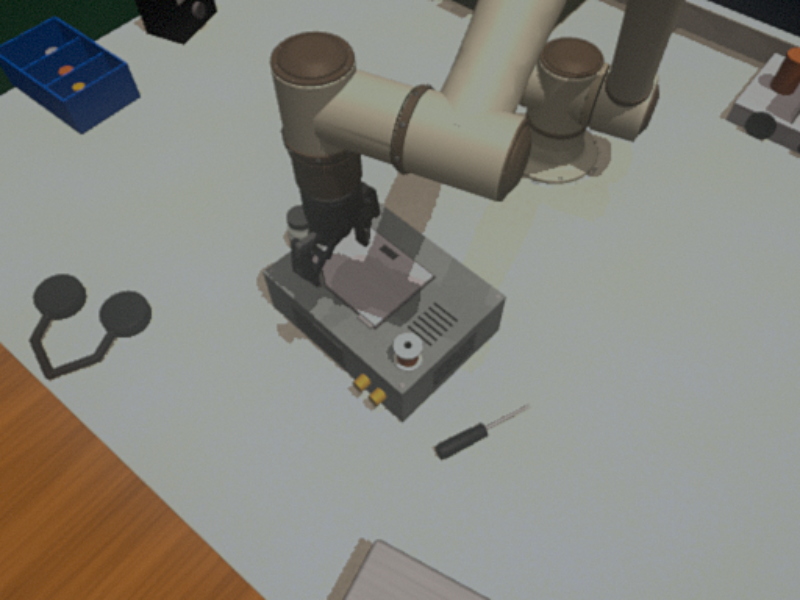

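View pics/b2.png

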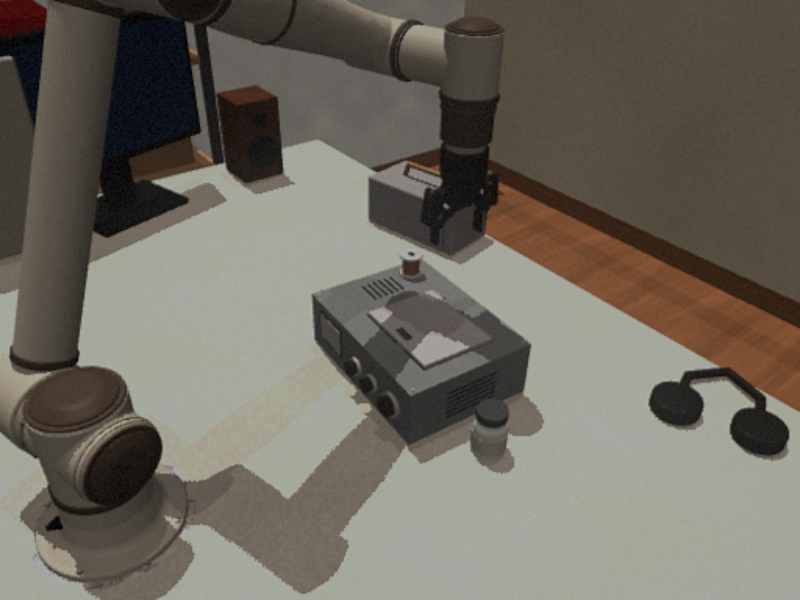

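The scene view shows the case with its pad at about (390,252), coil at (407,345) and driver at (485,435). The side view shows case top corners at about (313,296), (408,392) and (529,347), the pad at (404,333) and the jar at (490,430). I'll enlarge the case next.

```bash
python3 - <<'E'
from h import *
b=cv2.imread('pics/b.png')[150:300,190:350]
cv2.imwrite('pics/bc.png',cv2.resize(b,(640,600),interpolation=cv2.INTER_CUBIC))
for u,v,z in[(313,296,110),(408,392,110),(529,347,110),(404,333,116),(411,276,110)]:
  print(u,v,world('side','b',u*.64,v*.64,z).round(1),world('side','b',u*.64,v*.64).round(1))
for u,v,z in[(390,252,116),(264,270,110),(403,386,110),(505,298,110),(407,360,110)]:
  print('s',u,v,world('scene','a',u*.64,v*.64,z).round(1),world('scene','a',u*.64,v*.64).round(1))
E
```

```text
313 296 [436.5 163.6 110. ] [440.1 169.9 105.2]
408 392 [ 414.6 -137.8  110. ] [ 414.8 -137.4  109.6]
529 347 [ 641.5 -170.7  110. ] [ 648.7 -165.2  103.1]
404 333 [495.1 -25.7 116. ] [496.8 -23.7 114. ]
411 276 [620.9 112.1 110. ] [619.1 110.  111.8]
s 390 252 [493.2 -22.2 116. ] [493.5 -21.9 116.6]
s 264 270 [ 649.7 -161.5  110. ] [ 605.5 -235.4   -0.7]
s 403 386 [668.  149.6 110. ] [668.  149.5 109.8]
s 505 298 [444.  176.9 110. ] [443.  176.4 108.4]
s 407 360 [630.7 126.7 110. ] [641.1 135.1 134.8]
```

View pics/bc.png

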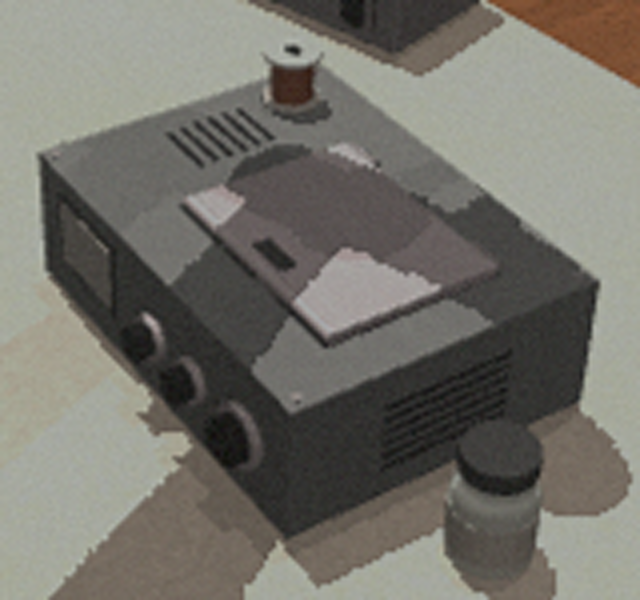

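The crop gives case top corners (41,155), (290,410) and (600,283), lid corners (182,198), (330,343) and (498,268), and the pad centre at (275,254). Next I fit the case pose to these.

```bash
cat >> h.py <<'E'
def px(n,X):
    p=camera_params(n);K=np.array(p['camera_matrix']);c=np.array(p['R'])@X+np.array(p['t']).ravel();q=K@c;return q[:2]/q[2]
def c2w(q,P):
    x,y,th=q;c,s=np.cos(th),np.sin(th);return np.array([x+c*P[0]-s*P[1],y+s*P[0]+c*P[1],P[2]])
E
python3 - <<'E'
from h import *
from scipy.optimize import least_squares
# lid: pocket centre (0?,-35); front edge x unknown lx
side=[((41,155),(-120,160,110)),((290,410),(-120,-160,110)),((600,283),(120,-160,110))]
lid=[((182,198),(0,50,116)),((330,343),(0,-120,116)),((498,268),(134,-120,116)),((275,254),(18,-35,116))]
sc=[((505,298),(-120,160,110)),((403,388),(120,160,110)),((264,270),(120,-160,110))]
def f(q):
  r=[]
  for (u,v),P in side: r.append(px('side',c2w(q[:3],P))-[190+u/4,150+v/4])
  for (u,v),P in lid: r.append(px('side',c2w(q[:3],(P[0]+q[3],P[1],P[2])))-[190+u/4,150+v/4])
  for (u,v),P in sc: r.append(px('scene',c2w(q[:3],P))-[u*.64,v*.64])
  r.append(px('scene',c2w(q[:3],(18+q[3],-35,116)))-[390*.64,252*.64])
  return np.ravel(r)
s=least_squares(f,[540,0,-.08,-67],loss='soft_l1',x_scale=[10,10,.1,10]);print(s.x,f(s.x).reshape(-1,2).round(1).tolist())
q=s.x
for n,P in dict(pad=(q[3]+18,-35,116),edge=(q[3],-35,112),hinge=(q[3]+134,-35,112)).items(): print(n,c2w(q[:3],P).round(1))
E
```

```text
[ 5.44013227e+02  3.56737647e+00 -8.01512681e-02 -6.55533631e+01] [[-1.4, -0.8], [-0.1, 0.9], [-0.4, -1.0], [0.1, 0.0], [-0.7, -1.8], [-0.1, -0.7], [-0.2, 0.1], [0.2, -2.6], [-1.0, 2.3], [-1.4, -0.5], [-1.7, -0.9]]
pad [493.8 -27.5 116. ]
edge [475.9 -26.1 112. ]
hinge [609.4 -36.8 112. ]
```

Call:
servo_tool(motion=[{"travel": [0.0104,0.052,0.04],"rot": [0,0,0],"hand": 0},{"travel": [0.0104,0.052,0.04],"rot": [0,0,0],"hand": 0},{"travel": [0.0104,0.052,0.04],"rot": [0,0,0],"hand": 0},{"travel": [0.0104,0.052,0.04],"rot": [0,0,0],"hand": 0},{"travel": [0.0104,0.052,0.04],"rot": [0,0,0],"hand": 0},{"travel": [0.0104,0.052,0.04],"rot": [0,0,0],"hand": 0},{"travel": [0.0104,0.052,0.04],"rot": [0,0,0],"hand": 0},{"travel": [0.0104,0.052,0.04],"rot": [0,0,0],"hand": 0},{"travel": [0.0104,0.052,0.04],"rot": [0,0,0],"hand": 0},{"travel": [0.0104,0.052,0.04],"rot": [0,0,0],"hand": 0}])

```text
clock: 0.93
position: [494.0, -26.2, 130.6]
ee_rot: [-0.707, 0.707, 0.0, -0.0]
contact_force: [0.5, -0.1, 0.1]
gripper_width: 0.1
grasp_force: 0.0
```

Call:
servo_tool(motion=[{"travel": [0,0,0],"rot": [0,0,0],"hand": 0},{"travel": [0,0,0],"rot": [0,0,0],"hand": 0},{"travel": [0,0,0],"rot": [0,0,0],"hand": 0}])

```text
clock: 1.18
position: [496.2, -25.8, 131.9]
ee_rot: [0.707, -0.707, 0.001, -0.001]
contact_force: [0.7, 0.2, 0.7]
gripper_width: -0.3
grasp_force: 0.0
```

```bash
python3 - <<'E'
from h import *
a,_=snap('side','c');cv2.imwrite('pics/cc.png',cv2.resize(a[150:300,190:350,::-1],(640,600),interpolation=cv2.INTER_CUBIC))
E
```

```text
(no output)
```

View pics/cc.png

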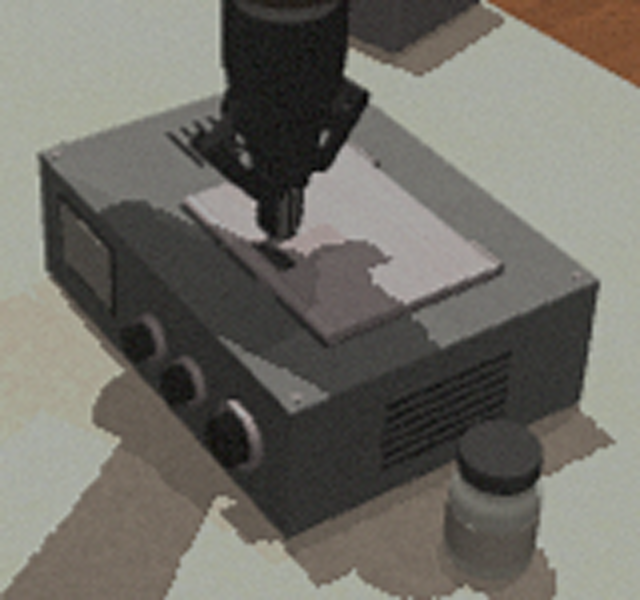

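The shut fingers hang just above the pad, with the tip at about (282,240) and the pad at (275,255). I'll press slowly.

Call:
servo_tool(motion=[{"travel": [0,0,0.02],"rot": [0,0,0],"hand": 0},{"travel": [0,0,0.02],"rot": [0,0,0],"hand": 0},{"travel": [0,0,0.01],"rot": [0,0,0],"hand": 0},{"travel": [0,0,0.008],"rot": [0,0,0],"hand": 0},{"travel": [0,0,0.004],"rot": [0,0,0],"hand": 0},{"travel": [0,0,0],"rot": [0,0,0],"hand": 0}])

```text
clock: 1.73
position: [494.8, -26.0, 115.6]
ee_rot: [0.707, -0.707, -0.0, 0.0]
contact_force: [-1.1, 0.2, 2.2]
gripper_width: -0.0
grasp_force: 0.7
```

Call:
servo_tool(motion=[{"travel": [0,0,0.006],"rot": [0,0,0],"hand": 0},{"travel": [0,0,0],"rot": [0,0,0],"hand": 0}])

```text
clock: 1.9
position: [494.9, -26.0, 114.4]
ee_rot: [0.707, -0.707, 0.0, 0.0]
contact_force: [-0.6, 0.3, 1.8]
gripper_width: -0.0
grasp_force: 0.9
```

Call:
servo_tool(motion=[{"travel": [0,0,0.006],"rot": [0,0,0],"hand": 0},{"travel": [0,0,0],"rot": [0,0,0],"hand": 0}])

```text
clock: 2.07
position: [494.9, -26.0, 112.8]
ee_rot: [0.707, -0.707, 0.0, 0.0]
contact_force: [-0.9, -0.1, 1.7]
gripper_width: 0.4
grasp_force: 1.2
```

Call:
servo_tool(motion=[{"travel": [0,0,0.006],"rot": [0,0,0],"hand": 0},{"travel": [0,0,0],"rot": [0,0,0],"hand": 0}])

```text
clock: 2.23
position: [495.0, -26.0, 111.6]
ee_rot: [0.707, -0.707, 0.0, 0.0]
contact_force: [-2.6, 0.7, 4.4]
gripper_width: 0.3
grasp_force: 2.3
```

Call:
servo_tool(motion=[{"travel": [0,0,0.004],"rot": [0,0,0],"hand": 0},{"travel": [0,0,0],"rot": [0,0,0],"hand": 0}])

```text
clock: 2.4
position: [495.0, -26.0, 111.5]
ee_rot: [0.707, -0.707, 0.0, 0.0]
contact_force: [-4.5, 1.4, 10.1]
gripper_width: -0.3
grasp_force: 5.0
```

Bottomed out at about 10 N. Withdrawing upward and towards the robot.

Call:
servo_tool(motion=[{"travel": [0,0,-0.04],"rot": [0,0,0],"hand": 0},{"travel": [0,0.08,-0.06],"rot": [0,0,0],"hand": 0},{"travel": [0,0.12,-0.02],"rot": [0,0,0],"hand": 0},{"travel": [0,0.08,0],"rot": [0,0,0],"hand": 0},{"travel": [0,0,0],"rot": [0,0,0],"hand": 0},{"travel": [0,0,0],"rot": [0,0,0],"hand": 0}])

```text
clock: 2.9
position: [424.6, -25.9, 140.5]
ee_rot: [0.707, -0.707, 0.0, -0.001]
contact_force: [0.5, 0.6, -0.1]
gripper_width: 0.1
grasp_force: 0.0
```

```bash
python3 - <<'E'
from h import *
a,_=snap('side','d');cv2.imwrite('pics/dc.png',cv2.resize(a[150:300,190:350,::-1],(640,600),interpolation=cv2.INTER_CUBIC))
E
```

```text
(no output)
```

View pics/dc.png

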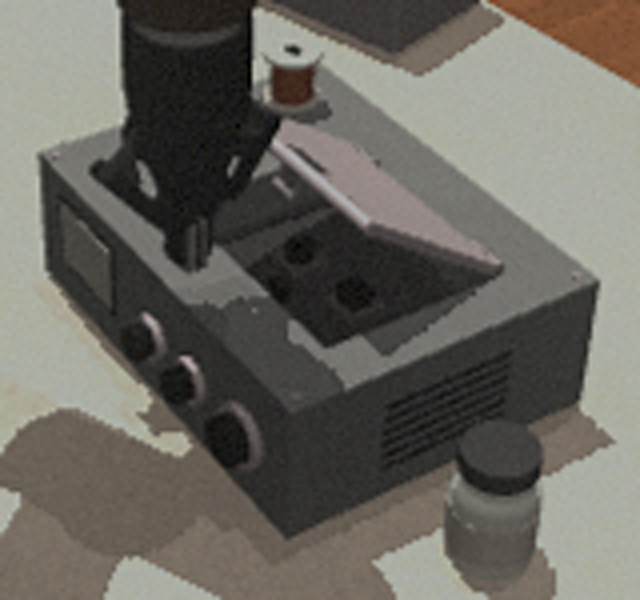

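The lid is ajar, with its rim running from (270,135) to (370,225), and two buttons show in the pocket at about (300,250) and (353,292). I'll bring the finger to the rim now.

Call:
servo_tool(motion=[{"travel": [0.004,-0.08,-0.073],"rot": [0,0,0],"hand": 0},{"travel": [0.004,-0.08,-0.073],"rot": [0,0,0],"hand": 0},{"travel": [0,0,0],"rot": [0,0,0],"hand": 0},{"travel": [0,-0.036,0],"rot": [0,0,0],"hand": 0},{"travel": [0,-0.02,0],"rot": [0,0,0],"hand": 0},{"travel": [0,-0.02,0],"rot": [0,0,0],"hand": 0},{"travel": [0,0,0],"rot": [0,0,0],"hand": 0}])

```text
clock: 3.53
position: [484.5, -28.0, 175.8]
ee_rot: [-0.707, 0.707, 0.0, -0.001]
contact_force: [0.5, 0.6, 0.1]
gripper_width: -0.3
grasp_force: 0.0
```

Call:
servo_tool(motion=[{"travel": [0.003,-0.032,-0.041],"rot": [0,0,0],"hand": 0},{"travel": [0.003,-0.036,-0.039],"rot": [0,0,0],"hand": 0},{"travel": [0.003,-0.04,-0.036],"rot": [0,0,0],"hand": 0},{"travel": [0,0,0],"rot": [0,0,0],"hand": 0}])

```text
clock: 3.87
position: [509.7, -30.8, 207.2]
ee_rot: [0.707, -0.707, -0.001, 0.002]
contact_force: [-9.0, 1.3, 7.5]
gripper_width: -0.1
grasp_force: 5.6
```

```bash
python3 - <<'E'
from h import *
print({k:sensors.read_state()[k] for k in('position','contact_force')})
a,_=snap('side','e');cv2.imwrite('pics/ec.png',cv2.resize(a[130:280,190:350,::-1],(640,600),interpolation=cv2.INTER_CUBIC))
E
```

```text
{'position': array([509.74235324, -30.77288274, 207.24227898]), 'contact_force': array([-9.04375827,  1.31744854,  7.54374956])}
```

View pics/ec.png

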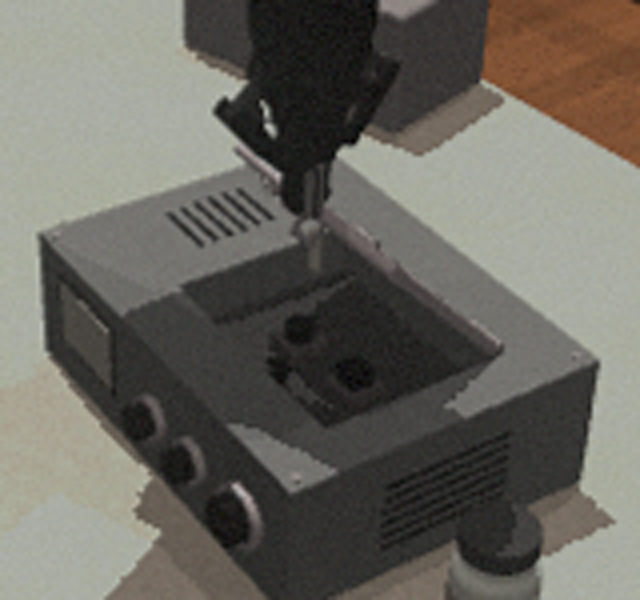

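The lid has risen with the finger, its rim now just behind the finger tip at (310,220). I'll continue along the arc.

Call:
servo_tool(motion=[{"travel": [0.003,-0.044,-0.031],"rot": [0,0,0],"hand": 0},{"travel": [0.003,-0.046,-0.026],"rot": [0,0,0],"hand": 0},{"travel": [0.003,-0.049,-0.022],"rot": [0,0,0],"hand": 0},{"travel": [0.003,-0.051,-0.017],"rot": [0,0,0],"hand": 0},{"travel": [0,0,0],"rot": [0,0,0],"hand": 0}])

```text
clock: 4.33
position: [561.3, -34.8, 237.2]
ee_rot: [0.708, -0.706, 0.004, -0.001]
contact_force: [-8.8, -1.0, 25.0]
gripper_width: -0.0
grasp_force: 11.5
```

Call:
servo_tool(motion=[{"travel": [0.003,-0.052,-0.012],"rot": [0,0,0],"hand": 0},{"travel": [0.003,-0.053,-0.007],"rot": [0,0,0],"hand": 0},{"travel": [0.003,-0.054,-0.001],"rot": [0,0,0],"hand": 0},{"travel": [0.003,-0.054,0.004],"rot": [0,0,0],"hand": 0},{"travel": [0.003,-0.052,0.01],"rot": [0,0,0],"hand": 0},{"travel": [0,0,0],"rot": [0,0,0],"hand": 0}])

```text
clock: 4.83
position: [630.3, -38.4, 236.4]
ee_rot: [0.708, -0.707, 0.006, -0.003]
contact_force: [2.1, -1.4, 14.1]
gripper_width: -0.3
grasp_force: 6.9
```

Call:
servo_tool(motion=[{"travel": [0,0.08,-0.04],"rot": [0,0,0],"hand": 0},{"travel": [0,0.14,0],"rot": [0,0,0],"hand": 0},{"travel": [0,0.14,0],"rot": [0,0,0],"hand": 0},{"travel": [0,0.14,0],"rot": [0,0,0],"hand": 0},{"travel": [0,0.14,0],"rot": [0,0,0],"hand": 0},{"travel": [0,0.14,0],"rot": [0,0,0],"hand": 0},{"travel": [0,0,0],"rot": [0,0,0],"hand": 0},{"travel": [0,0,0],"rot": [0,0,0],"hand": 0}])

```text
clock: 5.5
position: [428.0, -37.2, 241.5]
ee_rot: [0.707, -0.707, 0.0, -0.0]
contact_force: [0.2, 0.5, 0.6]
gripper_width: 0.2
grasp_force: 0.0
```

```bash
python3 - <<'E'
from h import *
a,_=snap('side','f');s,_=snap('scene','g');w,_=snap('wrist','w')
A=cv2.resize(a[150:300,190:350,::-1],(400,375),interpolation=cv2.INTER_CUBIC);S=cv2.resize(s[110:260,170:330,::-1],(400,375),interpolation=cv2.INTER_CUBIC)
cv2.imwrite('pics/fg.png',np.hstack([A,S]))
E
```

```text
(no output)
```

View pics/fg.png

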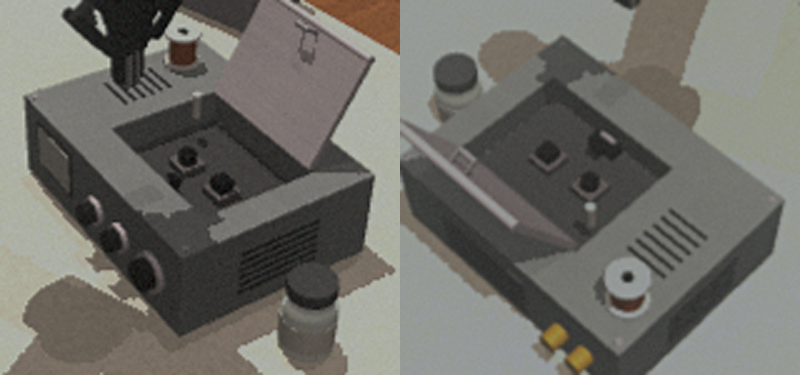

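The lid rests open. Buttons show at (187,158) and (222,184) in the left crop, and at (590,183) and (547,152) in the right one. I still have to tell round from square, so I'll locate them and check the wrist view.

```bash
python3 - <<'E'
from h import *
for n,f,u,v in[('side','f',264.8,213),('side','f',278.8,223.4),('scene','g',246,183),('scene','g',228.8,170.8)]: print(n,world(n,f,u,v,94).round(1),world(n,f,u,v).round(1))
p=camera_params('wrist');print(np.round(p['mount'],3).tolist(),np.round(p['camera_matrix'],1).tolist())
a=cv2.imread('pics/f.png')[200:235,250:295];s=cv2.imread('pics/g.png')[155:200,215:260];w=cv2.imread('pics/w.png')
cv2.imwrite('pics/z.png',np.vstack([np.hstack([cv2.resize(a,(386,300),interpolation=cv2.INTER_CUBIC),cv2.resize(s,(300,300),interpolation=cv2.INTER_CUBIC)]),np.hstack([cv2.resize(w,(400,300)),np.zeros((300,286,3),np.uint8)])]))
E
```

```text
side [527.3 -12.7  94. ] [530.8  -8.7  90. ]
side [528.5 -69.   94. ] [529.4 -68.1  93. ]
scene [540.3   4.7  94. ] [540.6   5.   94.5]
scene [539.2 -55.4  94. ] [536.7 -58.1  89.1]
[[0.0, -0.946, -0.323, 83.826], [1.0, 0.0, 0.0, -0.384], [-0.0, -0.323, 0.946, -141.413], [0.0, 0.0, 0.0, 1.0]] [[287.5, 0.0, 260.5], [0.0, 287.5, 188.5], [0.0, 0.0, 1.0]]
```

View pics/z.png

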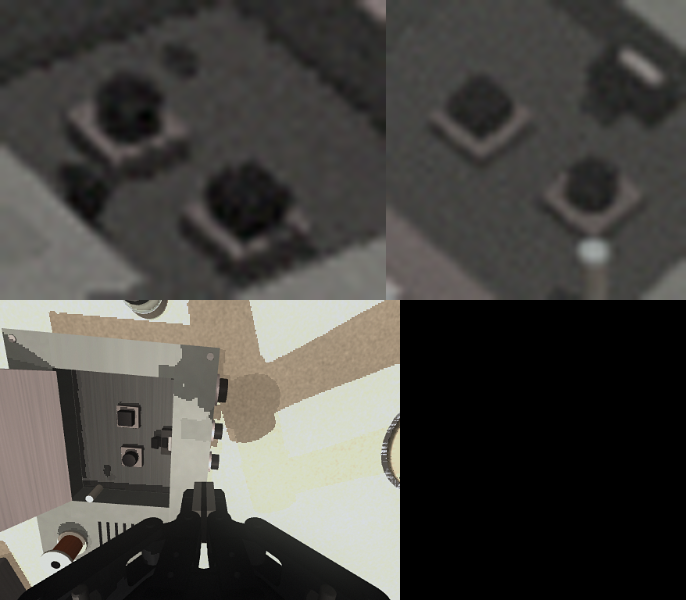

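The wrist view is clear: the square key is at (126,416) on the -y side, and the round button at (131,457) on the +y side. Next I locate the round one from all three cameras.

```bash
python3 - <<'E'
from h import *
from scipy.spatial.transform import Rotation as Ro
s=sensors.read_state();print(s['position'])
p=camera_params('wrist');M=np.array(p['mount']);K=np.array(p['camera_matrix']);R=Ro.from_quat(s['ee_rot']).as_matrix()
def ww(u,v,z):
  d=R@M[:3,:3]@np.linalg.inv(K)@[u,v,1];c=R@M[:3,3]+s['position'];return c+d*(z-c[2])/d[2]
for u,v in[(131,157),(126,116)]: print(ww(u*1.28,v*1.28,94).round(1))
for n,f,u,v in[('side','f',265.2,210.8),('side','f',278.5,221.3),('scene','g',245.9,182),('scene','g',229,170)]: print(n,world(n,f,u,v,94).round(1))
w=cv2.imread('pics/w.png')[120:230,120:230];cv2.imwrite('pics/wc.png',cv2.resize(w,(594,594),interpolation=cv2.INTER_CUBIC))
E
```

```text
[430.54629615 -36.80874188 241.31162829]
[530.9  -7.9  94. ]
[531.4 -64.9  94. ]
side [534.3  -5.7  94. ]
side [533.6 -61.8  94. ]
scene [538.1   2.5  94. ]
scene [536.9 -56.8  94. ]
```

View pics/wc.png

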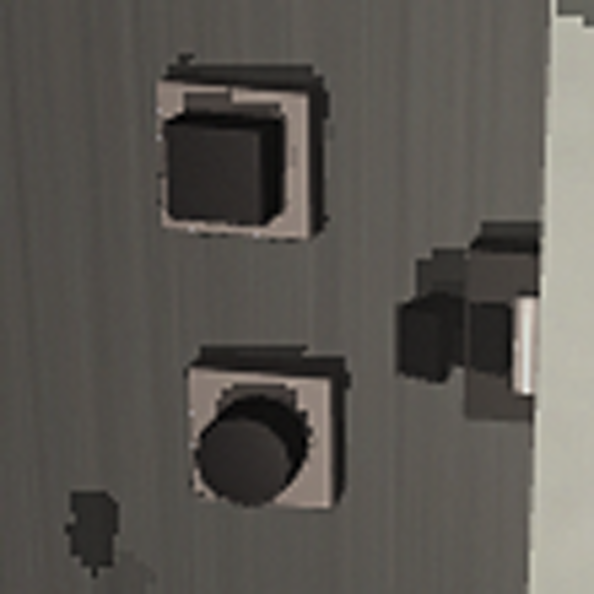

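The crop shows the round button's top at (243,460) and the square key's at (217,170). That puts the round top at about (534,-3,94), which the side and scene views agree with within about 7 mm.

Call:
servo_tool(motion=[{"travel": [-0.0244,-0.084,0],"rot": [0,0,0],"hand": 0},{"travel": [-0.0244,-0.084,0],"rot": [0,0,0],"hand": 0},{"travel": [-0.0244,-0.084,0.02],"rot": [0,0,0],"hand": 0},{"travel": [-0.0244,-0.084,0.05],"rot": [0,0,0],"hand": 0},{"travel": [-0.0244,-0.084,0.05],"rot": [0,0,0],"hand": 0},{"travel": [0,0,0.1],"rot": [0,0,0],"hand": 0},{"travel": [0,0,0.1],"rot": [0,0,0],"hand": 0},{"travel": [0,0,0.1],"rot": [0,0,0],"hand": 0},{"travel": [0,0,0.08],"rot": [0,0,0],"hand": 0},{"travel": [0,0,0],"rot": [0,0,0],"hand": 0}])

```text
clock: 6.48
position: [532.5, -7.0, 111.0]
ee_rot: [-0.707, 0.708, 0.003, -0.004]
contact_force: [-0.6, -0.2, -1.1]
gripper_width: -0.0
grasp_force: 0.0
```

```bash
python3 - <<'E'
from h import *
s=sensors.read_state();print(s['position'],s['contact_force'])
w,_=snap('wrist','w2');b,_=snap('side','s2')
cv2.imwrite('pics/w2c.png',np.hstack([cv2.resize(w[110:270,160:360,::-1],(400,320)),cv2.resize(b[170:250,225:325,::-1],(400,320),interpolation=cv2.INTER_CUBIC)]))
E
```

```text
[532.49096082  -7.03715114 110.97365518] [-0.56821867 -0.15478483 -1.0990026 ]
```

View pics/w2c.png

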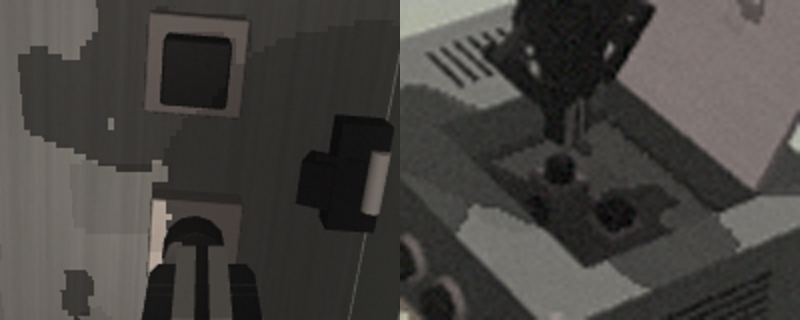

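The finger sits right over the round button, within about 2 mm in x, and well clear of the square key at (196,70). Pressing.

Call:
servo_tool(motion=[{"travel": [-0.004,-0.007,0.03],"rot": [0,0,0],"hand": 0},{"travel": [0,0,0.02],"rot": [0,0,0],"hand": 0},{"travel": [0,0,0.012],"rot": [0,0,0],"hand": 0},{"travel": [0,0,0.008],"rot": [0,0,0],"hand": 0},{"travel": [0,0,0.008],"rot": [0,0,0],"hand": 0},{"travel": [0,0,0],"rot": [0,0,0],"hand": 0}])

```text
clock: 7.08
position: [536.4, -5.5, 96.7]
ee_rot: [-0.707, 0.707, 0.0, -0.0]
contact_force: [-0.0, 0.3, 1.0]
gripper_width: 0.3
grasp_force: 0.0
```

Call:
servo_tool(motion=[{"travel": [0,0,0.008],"rot": [0,0,0],"hand": 0},{"travel": [0,0,0.006],"rot": [0,0,0],"hand": 0},{"travel": [0,0,0],"rot": [0,0,0],"hand": 0}])

```text
clock: 7.33
position: [536.6, -5.4, 93.4]
ee_rot: [0.707, -0.707, 0.0, -0.0]
contact_force: [0.4, -0.1, -0.7]
gripper_width: 0.0
grasp_force: 0.0
```

Call:
servo_tool(motion=[{"travel": [0,0,0.006],"rot": [0,0,0],"hand": 0},{"travel": [0,0,0],"rot": [0,0,0],"hand": 0}])

```text
clock: 7.5
position: [536.6, -5.4, 91.9]
ee_rot: [0.707, -0.707, 0.0, -0.0]
contact_force: [-0.7, -0.0, 1.3]
gripper_width: -0.4
grasp_force: 0.5
```

Call:
servo_tool(motion=[{"travel": [0,0,0.008],"rot": [0,0,0],"hand": 0},{"travel": [0,0,0.008],"rot": [0,0,0],"hand": 0},{"travel": [0,0,0],"rot": [0,0,0],"hand": 0}])

```text
clock: 7.75
position: [536.6, -5.5, 87.5]
ee_rot: [-0.707, 0.707, -0.0, 0.0]
contact_force: [0.1, -0.2, -0.9]
gripper_width: -0.0
grasp_force: 0.2
```

Call:
servo_tool(motion=[{"travel": [0,0,0.008],"rot": [0,0,0],"hand": 0},{"travel": [0,0,0],"rot": [0,0,0],"hand": 0}])

```text
clock: 7.92
position: [536.6, -5.4, 86.0]
ee_rot: [0.707, -0.707, 0.0, -0.0]
contact_force: [-1.4, 1.0, 3.7]
gripper_width: 0.2
grasp_force: 1.8
```

Call:
servo_tool(motion=[{"travel": [0,0,0.006],"rot": [0,0,0],"hand": 0},{"travel": [0,0,0],"rot": [0,0,0],"hand": 0}])

```text
clock: 8.08
position: [536.7, -5.5, 85.9]
ee_rot: [0.707, -0.707, 0.0, -0.0]
contact_force: [-4.1, 0.5, 12.1]
gripper_width: 0.5
grasp_force: 5.9
```

The button is at its stop: z is 86, which is 8 mm in, and force has risen to 12 N. Withdrawing straight up, then checking.

Call:
servo_tool(motion=[{"travel": [0,0,0.003],"rot": [0,0,0],"hand": 0},{"travel": [0,0,0],"rot": [0,0,0],"hand": 0},{"travel": [0,0,-0.04],"rot": [0,0,0],"hand": 0},{"travel": [0,0,-0.12],"rot": [0,0,0],"hand": 0},{"travel": [0,0,-0.14],"rot": [0,0,0],"hand": 0},{"travel": [0,0.1,-0.14],"rot": [0,0,0],"hand": 0},{"travel": [0,0.14,-0.08],"rot": [0,0,0],"hand": 0},{"travel": [0,0.12,-0.06],"rot": [0,0,0],"hand": 0},{"travel": [0,0,0],"rot": [0,0,0],"hand": 0},{"travel": [0,0,0],"rot": [0,0,0],"hand": 0}])

```text
clock: 8.92
position: [446.5, -5.4, 228.8]
ee_rot: [0.707, -0.707, 0.001, -0.002]
contact_force: [0.9, -0.2, -0.2]
gripper_width: -0.1
grasp_force: 0.0
```

```bash
python3 - <<'E'
from h import *
w,_=snap('wrist','w3');b,_=snap('side','s3');print(sensors.read_state()['contact_force'])
cv2.imwrite('pics/w3c.png',np.hstack([cv2.resize(w[:,:300,::-1],(400,512)),cv2.resize(b[140:300,190:315,::-1],(400,512),interpolation=cv2.INTER_CUBIC)]))
E
```

```text
[-0.11562975  0.67324253 -0.10491374]
```

View pics/w3c.png

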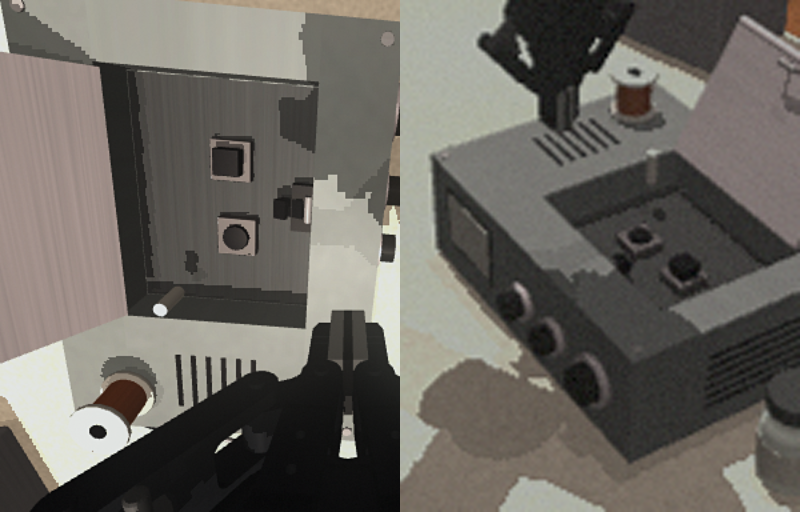

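The round button at (236,237) is now low in its base. The square key at (227,161) still stands proud, the lid is open, and the coil and jar have not moved.

```bash
python3 -c "
from bench import job_done;print(job_done())"
```

```text
the job is handed in; nothing more can be done
None
```

The lid was released and swung right over to rest open, the round reset button was pressed to its stop, and the square key, coil, jar and screwdriver were left alone; the job is handed in at about 9 s on the robot's clock, with no verdict returned.

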